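# Load a wire reel on the braked hub and hold it home

## Task

Slide the reel of copper-coloured wire (black flanges) up off its post, put it over the spindle of the blue-based dispenser hub, and press it down against the red sprung brake plate until its lower flange sits fully and firmly on the steel stop ring. Finish still holding it pressed home, as if a workmate were about to fit the retaining clip: do not let go or ease off at the end. Leave the reel with white flanges on its post, and do not disturb the pliers and the tape measure.

Things in the scene. Friction and masses are not known exactly. Their poses are not given: they have to be found in the camera images.
- copper_reel: Reel of copper-coloured wire with black plastic flanges, 58 mm diameter, 44 mm tall, with a 21 mm through bore; about 0.22 kg. Origin: centre of the underside, on the axis; z along the axis, up. It can be gripped across its 58 mm diameter anywhere over its height. It starts upright on its storage post.
- silver_reel: Reel of silver-coloured wire with white plastic flanges, the same size. It stays on its own storage post. Origin: centre of the underside.
- post_a_tip (a point): Fixed storage stand: dark base plate 84x84x8 mm, upright steel post of 16 mm diameter, its top 14 mm tapering to 6 mm. A reel on it rests on the base plate, underside 8 mm above the worktop. This point is the post's tip, on its axis, 68 mm above the worktop. The copper reel starts on this post.
- post_b_tip (a point): Fixed storage stand: dark base plate 84x84x8 mm, upright steel post of 16 mm diameter, its top 14 mm tapering to 6 mm. A reel on it rests on the base plate, underside 8 mm above the worktop. This point is the post's tip, on its axis, 68 mm above the worktop. The silver reel stands on this post.
- hub_stop (a point): Fixed dispenser hub: blue base plate 96x96x8 mm, upright spindle, round it a red sprung brake plate (outside diameter 45 mm), round that the fixed stop ring. This point is on the spindle axis level with the top of the ring, 40 mm above the worktop: the height of the reel's underside when home. At rest the red plate stands 8 mm above the ring and alone carries an unpressed reel.
- hub_tip (a point): Tip of the hub's spindle, 100 mm above the worktop; its top 14 mm tapers from 16 mm to 6 mm diameter.
- brake_plate (a joint): How far the red brake plate is pressed down, m: 0 at rest (8 mm above the stop ring), 0.008 when it is level with the ring, that is with the reel home. The spring pushes up with about 5 N at rest and about 10 N when level.
- stop_ring: The fixed steel stop ring of the hub (outside diameter 64 mm, inside 49 mm); its origin is on the spindle's axis at worktop height, its flat top 40 mm above.
- pliers: Combination pliers with blue handles, 52x162x12 mm, lying on the worktop nearer the robot; leave alone. Origin: centre of the underside.
- tape: Yellow and black tape measure, 29x73x63 mm, standing on the worktop nearer the robot; leave alone. Origin: centre of the underside.
Mind the look-alikes: they are no part of the job. Leave any pink or purple look-alike of the copper_reel alone.

How it is judged:
By the outcome, as a careful person would: the job done as asked, in the order asked, and still so for the second after the job is handed in, while the arm keeps its last pose, push and grip.
It also fails if it takes over 42 s, if anything falls off the work surface, if the arm or the gripper's body presses on something with over 40 N, if the wrist force passes 120 N, or if a joint passes its speed limit or range.

## Robot

A 6-joint arm with a two-finger parallel gripper is mounted at the origin on the work surface; the furniture and walls round the work are solid. World frame = base frame: x ahead of the robot, y to its left, z up, the work surface at z = 0. Lengths are in mm, angles in rad, forces in N, time in s.
With the tool pointing down it reaches from about 300 to 850 mm from the base axis. Payload 4.2 kg.
Tool frame: the origin (TCP) lies on the front face of the gripper's body, between the roots of the fingers; the fingertips stand 78 mm ahead of it and the grasp point (between the pads) lies 60 mm ahead of it (arm.tip_extent is the distance from the TCP to the fingertips, in mm); z points along the fingers, y is the line along which they close (so a half turn about z gives the same grasp; the last joint's range is limited). The gripper opens to 91 mm and grips with 3 to 60 N. Pads are 32 mm wide; open, the fingers measure 118 mm over their backs; the gripper's body (76 mm by 178 mm) begins 60 mm behind the grasp point.
Start: joints at [1.265, 0.32, 1.565, -0, 1.257, -0.02], TCP at [162.107, 551.685, 292.276] pointing down, gripper open.
Joint ranges: [-3.11, 3.11], [-0.84, 2.01], [0.21, 2.61], [-1.34, 4.49], [0.05, 2.63], [-2.56, 2.56]. Speed limits (rad/s): [2.57, 2.57, 3.14, 3.14, 3.14, 3.14].

## Interface

Orientations are given as a unit quaternion [x, y, z, w].
In Python, from bench import arm, vision, workorder gives the robot as it stands.
- The arm moves only by the tool tcp_steps, called after "Call:" by a JSON object that holds its "fn" and its "kwargs", one argument or row to a line. Schema: {"type":"object","properties":{"segments":{"type":"array","items":{"type":"number"},"minItems":5,"maxItems":25},"force":{"type":"number"},"only":{"type":"string"},"quiet":{"type":"boolean"},"lines":{"type":"string"}},"required":["segments"],"additionalProperties":false}. segments is one flat list of numbers that holds 1 to 5 rows one after another, with no inner brackets; each row has 5 numbers: the finger opening in mm, then dx, dy, dz in parts of the range, where 1.0 means 25 cm, then a turn about the tool's z in fractions of the full range, 1 being 4 rad; each row shifts and turns the commanded pose from where the row before left it, along the tool's axes as they then stand; what a row does not reach is not made up. A row lasts 1/12 s, in which the tool goes at most 41.7 mm and 0.125 rad, less where a joint would pass 70% of its speed; a pose out of reach is approached as far as the arm can. The fingers move at their own pace and stop on an object; force is the grip in N (left out, the last holds). Time passes only in rows, so rows that do not move let the fingers close. The tool returns the time, the measured TCP pose, the force, the opening and the grip force at its end. only (a regular expression) keeps the lines of the reply that match it, lines (a string "A,B") keeps lines A to B, and quiet returns only ok. Shift and turn numbers lie between -1 and 1, and a call with a number outside is refused. Input that does not fit is refused with a message, and nothing moves.
- arm.read_state(): the state, without advancing time (a new reading comes with each control period).
- vision.capture(name): name is "side" or "top" or "wrist"; returns the picture (400x640x3 uint8, red, green, blue); there is no depth.
- vision.calibration(name): a dict with "intrinsics" (3x3 intrinsics, pixels), "R" (3x3) and "t" (3): a world point X has camera coordinates R X + t. Camera axes: x right, y down, z forward; pixel columns grow to the right and rows downward; lengths in mm; the calibration is good to about 2 mm. A picture is of the moment at which its call begins: read the wrist's pose just before it. calibration takes no time and is no camera call; for the wrist camera it gives the pose at the moment of the call.
- workorder.hand_in(): hands the job in; it is judged then, once.
The state is a dict: "clock": time; "qpos": joint angles; "qd": joint speeds; "joint_efforts": joint torques, N m; "ee_pos": TCP position; "eef_rot": TCP orientation; "force": force on the tool from outside, world axes, zero at the start; "moment": the same for the moment, N m; "opening": finger opening in mm; "finger_force": force on a finger pad.
Only numpy, scipy, OpenCV 4.12 (cv2) and the standard library are available. Lean on these libraries where they do the work, as an engineer would, in place of code of your own. Each camera call takes 0.05 s, during which the arm holds its last target. There are 200 camera calls.

## Working session

There is one attempt and no reset: what is moved stays moved. The work goes in short steps, Python scripts to look and compute and a tool call to move; the robot and the scene stay as the last step left them, time stands still between calls to the robot, and variables do not carry over. Pictures are saved under pics/ and viewed, at most 10 in all, crops included, and the job is handed in when it is done.

```bash
mkdir -p pics; ls; python3 - <<'E'
from bench import arm, vision
import cv2,numpy as np
for n in("side","top"):
    cv2.imwrite(f"pics/{n}0.png",vision.capture(n)[:,:,::-1])
    c=vision.calibration(n);print(n,c)
print(arm.read_state())
E
```

```text
pics
side {'intrinsics': array([[395.00073717,   0.        , 311.46828745],
       [  0.        , 395.00073717, 200.34544987],
       [  0.        ,   0.        ,   1.        ]]), 'R': array([[-0.99568673, -0.09268171, -0.0042471 ],
       [-0.05020504,  0.5767218 , -0.81539648],
       [ 0.07802173, -0.81166623, -0.57888733]]), 't': array([362.42817514, 224.3016272 , 812.4960092 ])}
top {'intrinsics': array([[424.59318463,   0.        , 320.23944127],
       [  0.        , 424.59318463, 192.72246061],
       [  0.        ,   0.        ,   1.        ]]), 'R': array([[ 0.01081176, -0.99987419, -0.01160609],
       [-0.98714598, -0.00882182, -0.15957756],
       [ 0.1594551 ,  0.01318222, -0.98711717]]), 't': array([-200.12840955,  399.4137119 , 1060.57753395])}
{'clock': 0.1, 'qpos': array([ 1.26499717e+00,  3.20216798e-01,  1.56552963e+00,  3.36869894e-06,
        1.25739558e+00, -2.00039383e-02]), 'qd': array([ 0.00023196,  0.0001795 , -0.00392167, -0.00063288, -0.00191235,
        0.00061979]), 'joint_efforts': array([ 1.77680849e-04, -4.13327479e+01, -2.32509935e+01,  7.30875065e-02,
        4.20551549e-02, -6.75353022e-05]), 'ee_pos': array([162.00887042, 551.37224454, 291.5213138 ]), 'eef_rot': array([ 1.42412255e-01,  9.89807127e-01, -7.64161517e-04, -1.27219436e-04]), 'force': array([ 0.07488182, -0.26481496,  0.88241628]), 'moment': array([-0.03798856, -0.0309897 ,  0.02230338]), 'finger_force': 0.0, 'opening': 91.04207877187113}
```

View pics/side0.png

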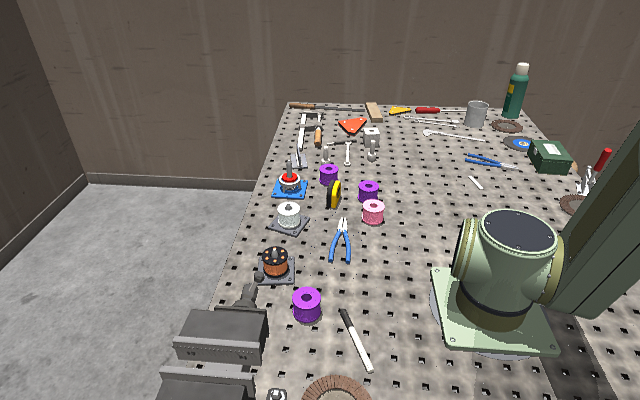

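View pics/top0.png

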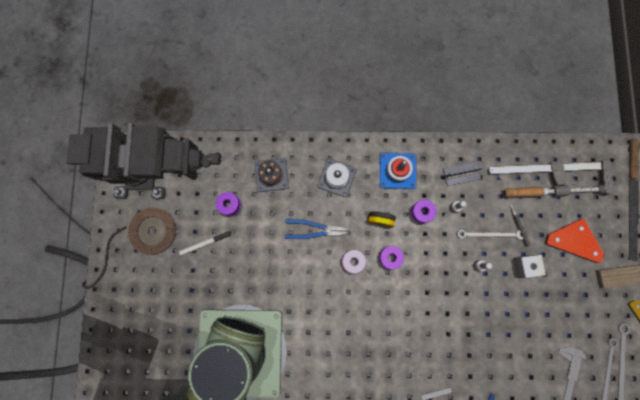

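Candidates for the target: dark-flanged copper reel (top 270,173; side 275,262). Look-alikes: purple reels (top 228,204; 424,211; 391,258), pink reel (top 353,262), silver reel (top 337,176). By the description I choose 270,173. Close crops to check and measure.

```bash
python3 - <<'E'
import cv2,numpy as np
t=cv2.imread("pics/top0.png")[145:200,240:430]; s=cv2.imread("pics/side0.png")[155:290,250:320]
a=cv2.resize(t,None,fx=4,fy=4,interpolation=cv2.INTER_CUBIC)
im=np.zeros((600,800,3),np.uint8); im[:220,:760]=a
b=cv2.resize(s[80:],None,fx=5,fy=5,interpolation=cv2.INTER_CUBIC);c=cv2.resize(s[:80],None,fx=4.5,fy=4.5,interpolation=cv2.INTER_CUBIC)
im[230:230+b.shape[0],:b.shape[1]]=b; im[230:230+c.shape[0],400:400+c.shape[1]]=c
cv2.imwrite("pics/crop1.png",im)
E
```

```text
(no output)
```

View pics/crop1.png

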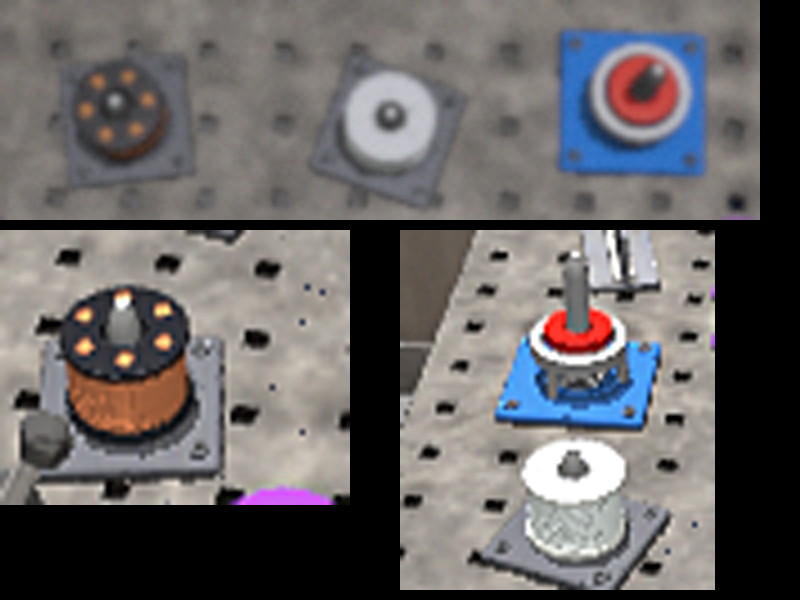

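The crop confirms the choice: copper windings and black flanges at top (270,170). The hub ring is at top (400,168), with its tip at (404,162).

```bash
cat > h.py <<'E'
import numpy as np
from bench import vision
def ray(n,uv,z,cal=None):
    c=cal or vision.calibration(n);R,t=np.array(c["R"]),np.array(c["t"])
    d=R.T@np.linalg.solve(c["intrinsics"],[uv[0],uv[1],1]);C=-R.T@t
    return C+d*(z-C[2])/d[2]
E
python3 - <<'E'
from h import *
T=lambda x,y:((x+.5)/4-.5+240,(y+.5)/4-.5+145)
B=lambda x,y:((x+.5)/5-.5+250,(y-229.5)/5-.5+235)
C=lambda x,y:((x-399.5)/4.5-.5+250,(y-229.5)/4.5-.5+155)
for l,n,p,z in[("cu","top",T(121,101),52),("cu base","top",T(127,121),8),("cu","side",B(125,335),52),("ring","top",T(640,93),40),("tip","top",T(657,70),100),("hubbase","top",T(632,102),8),("ring","side",C(579,342),40),("tip","side",C(574,255),100),("ag","top",T(390,115),52),("vise knob?","top",(212,158),60)]:
    print(l,n,ray(n,p,z).round(1))
print({k:vision.calibration("wrist")[k] for k in("R","t")})
E
```

```text
cu top [455.7 -67.6  52. ]
cu base top [451.8 -66.    8. ]
cu side [451.4 -65.   52. ]
ring top [ 466.3 -399.4   40. ]
tip top [ 467.3 -399.4  100. ]
hubbase top [ 467.4 -399.7    8. ]
ring side [ 465.2 -396.9   40. ]
tip side [ 467.2 -404.3  100. ]
ag top [ 448.1 -238.8   52. ]
vise knob? top [483.6  79.6  60. ]
{'R': array([[ 0.28251369,  0.95926226, -0.00138692],
       [ 0.92163327, -0.27102997,  0.27773165],
       [ 0.26604159, -0.07974122, -0.9606577 ]]), 't': array([-574.45762764,  -30.93571864,  391.27869022])}
```

Units first: shifts go in shares of 25 cm and turns go in shares of 4 rad. So 0.125 rad / 4 = 0.0313.

Call:
{"fn": "tcp_steps", "kwargs": {
  "segments": [91, 0, 0, 0, 0.0313, 91, 0, 0, 0, 0.0313, 91, 0, 0, 0, 0.0313, 91, 0, 0, 0, 0.0313, 91, 0, 0, 0, 0.0313]
}}

```text
clock: 0.52
ee_pos: [162.0, 551.5, 291.7]
eef_rot: [0.443, 0.897, -0.001, 0.0]
force: [0.0, 0.1, 0.2]
opening: 91.4
finger_force: 0.0
```

Call:
{"fn": "tcp_steps", "kwargs": {
  "segments": [91, 0, 0, 0, 0.0313, 91, 0, 0, 0, 0.0313, 91, 0, 0, 0, 0.0313, 91, 0, 0, 0, 0.0313, 91, 0, 0, 0, 0.0313]
}}

```text
clock: 0.93
ee_pos: [162.0, 551.5, 291.7]
eef_rot: [0.697, 0.717, -0.0, 0.0]
force: [-0.1, 0.6, -0.3]
opening: 90.7
finger_force: 0.0
```

Call:
{"fn": "tcp_steps", "kwargs": {
  "segments": [91, 0, 0, 0, 0.0088, 91, -0.08, 0.04, 0, 0, 91, -0.16, 0.04, 0, 0, 91, -0.16, 0.04, 0, 0, 91, -0.16, 0.04, 0, 0]
}}

```text
clock: 1.35
ee_pos: [202.1, 410.0, 291.5]
eef_rot: [0.707, 0.708, -0.001, 0.0]
force: [0.1, -1.1, 0.2]
opening: 90.9
finger_force: 0.0
```

In the tool's units: -36 mm / 250 = -0.144, 20 mm / 250 = 0.08.

Call:
{"fn": "tcp_steps", "kwargs": {
  "segments": [91, -0.144, 0.08, 0, 0, 91, -0.144, 0.08, 0, 0, 91, -0.144, 0.08, 0, 0, 91, -0.144, 0.08, 0, 0, 91, -0.144, 0.08, 0, 0]
}}

```text
clock: 1.77
ee_pos: [302.2, 229.8, 292.1]
eef_rot: [0.707, 0.707, 0.0, 0.0]
force: [1.3, 0.7, 0.1]
opening: 91.1
finger_force: 0.0
```

Call:
{"fn": "tcp_steps", "kwargs": {
  "segments": [91, -0.144, 0.08, 0, 0, 91, -0.144, 0.08, 0, 0, 91, -0.144, 0.08, 0, 0, 91, -0.144, 0.08, 0, 0, 91, -0.144, 0.08, 0, 0]
}}

```text
clock: 2.18
ee_pos: [402.3, 49.6, 292.2]
eef_rot: [0.707, 0.707, 0.0, -0.0]
force: [0.9, -0.1, -0.3]
opening: 91.4
finger_force: 0.0
```

Call:
{"fn": "tcp_steps", "kwargs": {
  "segments": [91, -0.144, 0.08, 0, 0, 91, -0.144, 0.08, 0, 0, 91, -0.144, 0.048, 0, 0, 91, -0.036, 0, 0, 0, 91, 0, 0, 0, 0]
}}

```text
clock: 2.6
ee_pos: [454.2, -67.4, 291.6]
eef_rot: [0.709, 0.706, -0.001, -0.001]
force: [0.2, 0.9, 0.8]
opening: 91.0
finger_force: 0.0
```

```bash
python3 - <<'E'
from bench import arm, vision
import cv2,pickle
s=arm.read_state();c=vision.calibration("wrist");im=vision.capture("wrist");pickle.dump((s,c),open("w1.pkl","wb"))
cv2.imwrite("pics/w1.png",im[:,:,::-1]);print(s["ee_pos"],s["eef_rot"])
E
```

```text
[454.21374358 -67.4322688  291.57489638] [ 7.08594155e-01  7.05615866e-01 -5.43491203e-04 -5.26477088e-04]
```

View pics/w1.png

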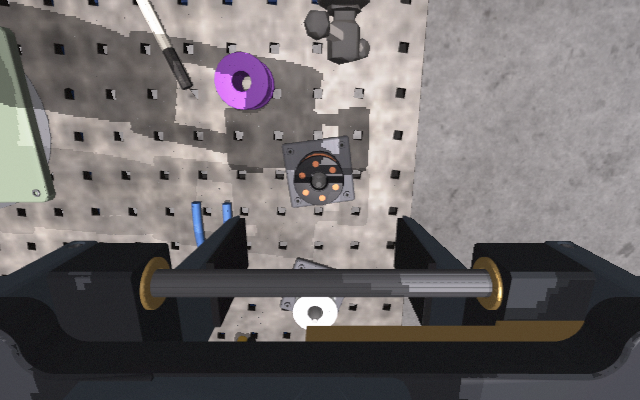

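The wrist view shows the copper reel at (319,181) with its six lit holes centred there, between the fingers; silver is at (315,313).

```bash
python3 - <<'E'
from h import *;import pickle,cv2
s,c=pickle.load(open("w1.pkl","rb"))
print(ray("",(319,181),52,c),ray("",(319,180),68,c),ray("",(315,313),68,c))
im=cv2.imread("pics/w1.png")[140:220,270:370];cv2.imwrite("pics/w1c.png",cv2.resize(im,None,fx=6,fy=6,interpolation=cv2.INTER_CUBIC))
E
```

```text
[451.98399789 -66.30625648  52.        ] [452.12037029 -61.46428813  68.        ] [ 446.15184752 -228.24981529   68.        ]
```

View pics/w1c.png

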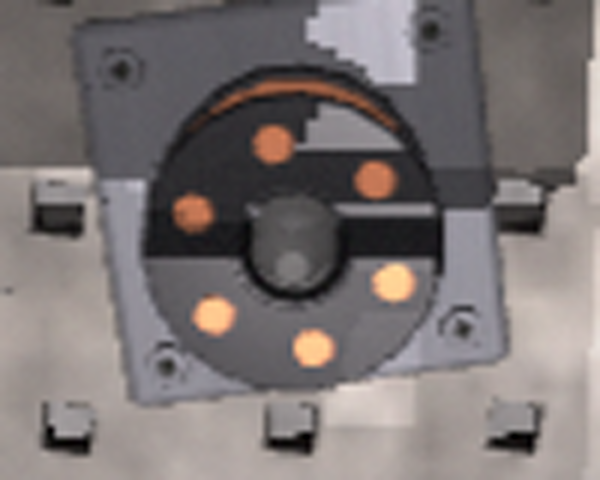

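In the tool's units: 40 mm / 250 = 0.16, 30 mm / 250 = 0.12.

Call:
{"fn": "tcp_steps", "kwargs": {
  "segments": [91, 0.004, -0.008, 0.12, 0, 91, 0, 0, 0.16, 0, 91, 0, 0, 0.16, 0, 91, 0, 0, 0.16, 0, 91, 0, 0, 0.08, 0]
}}

```text
clock: 3.07
ee_pos: [448.9, -62.0, 118.8]
eef_rot: [0.706, 0.708, -0.002, -0.003]
force: [-0.2, 0.3, -0.7]
opening: 91.4
finger_force: 0.0
```

Call:
{"fn": "tcp_steps", "kwargs": {
  "segments": [91, 0, 0, 0.06, 0, 91, 0, 0, 0.06, 0, 91, 0, 0, 0, 0, 75, 0, 0, 0, 0, 50, 0, 0, 0, 0],
  "force": 30
}}

```text
clock: 3.48
ee_pos: [452.4, -63.4, 93.1]
eef_rot: [0.707, 0.708, 0.0, 0.0]
force: [0.1, -0.1, -0.1]
opening: 80.4
finger_force: 0.0
```

Call:
{"fn": "tcp_steps", "kwargs": {
  "segments": [40, 0, 0, 0, 0, 40, 0, 0, 0, 0, 40, 0, 0, 0, 0, 40, 0, 0, 0, 0, 40, 0, 0, 0, 0],
  "force": 30
}}

```text
clock: 3.9
ee_pos: [452.1, -64.3, 92.9]
eef_rot: [0.707, 0.707, 0.0, 0.0]
force: [-1.3, 1.5, 6.4]
opening: 57.2
finger_force: 30.0
```

In the tool's units: -20 mm / 250 = -0.08, -10 mm / 250 = -0.04.

Call:
{"fn": "tcp_steps", "kwargs": {
  "segments": [40, 0, 0, 0, 0, 40, 0, 0, -0.02, 0, 40, 0, 0, -0.04, 0, 40, 0, 0, -0.08, 0, 40, 0, 0, -0.08, 0],
  "force": 55
}}

```text
clock: 4.32
ee_pos: [451.4, -64.3, 147.3]
eef_rot: [0.707, 0.707, -0.001, -0.001]
force: [0.1, 0.1, -1.6]
opening: 56.6
finger_force: 55.0
```

Call:
{"fn": "tcp_steps", "kwargs": {
  "segments": [40, 0, 0, -0.1, 0, 40, 0, 0, -0.1, 0, 40, 0, 0, -0.1, 0, 40, 0, 0, 0, 0, 40, 0, 0, 0, 0]
}}

```text
clock: 4.73
ee_pos: [452.4, -64.4, 223.1]
eef_rot: [0.707, 0.707, 0.001, 0.001]
force: [-0.6, -0.4, -2.0]
opening: 56.8
finger_force: 55.0
```

```bash
python3 - <<'E'
from bench import arm, vision
import cv2,pickle
s=arm.read_state();c=vision.calibration("wrist");im=vision.capture("wrist");pickle.dump((s,c),open("w2.pkl","wb"))
b=vision.capture("side");print(s["ee_pos"],s["force"])
cv2.imwrite("pics/s2.png",b[:,:,::-1])
t=vision.capture("top");cv2.imwrite("pics/t2.png",t[:,:,::-1])
cv2.imwrite("pics/w2.png",im[:,:,::-1])
E
```

```text
[452.41891613 -64.44747966 223.08855488] [-0.56737052 -0.37754319 -1.97403824]
```

View pics/w2.png

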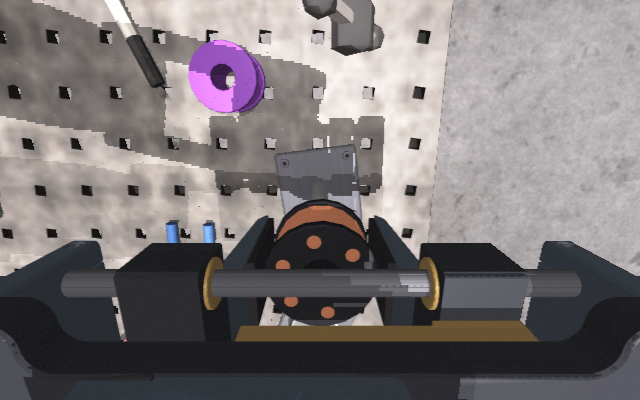

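In the tool's units: -36 mm / 250 = -0.144, -20 mm / 250 = -0.08.

Call:
{"fn": "tcp_steps", "kwargs": {
  "segments": [40, -0.08, 0, 0, 0, 40, -0.144, 0, 0, 0, 40, -0.144, 0.012, 0, 0, 40, -0.144, 0.012, 0, 0, 40, -0.144, 0.012, 0, 0]
}}

```text
clock: 5.3
ee_pos: [460.3, -229.5, 220.5]
eef_rot: [0.707, 0.707, -0.0, -0.002]
force: [1.3, 0.7, -2.0]
opening: 56.9
finger_force: 55.0
```

Call:
{"fn": "tcp_steps", "kwargs": {
  "segments": [40, -0.144, 0.012, 0, 0, 40, -0.144, 0.008, 0, 0, 40, -0.144, 0, 0, 0, 40, -0.144, 0, 0, 0, 40, -0.144, 0, 0, 0]
}}

```text
clock: 5.72
ee_pos: [465.3, -409.7, 219.9]
eef_rot: [0.707, 0.707, 0.0, -0.002]
force: [0.1, 0.8, -2.2]
opening: 56.3
finger_force: 55.0
```

Call:
{"fn": "tcp_steps", "kwargs": {
  "segments": [40, -0.144, 0, 0, 0, 40, -0.12, 0, 0, 0, 40, -0.064, 0, 0, 0, 40, 0, 0, 0, 0, 40, 0, 0, 0, 0]
}}

```text
clock: 6.13
ee_pos: [465.4, -490.4, 219.5]
eef_rot: [0.708, 0.707, 0.0, -0.002]
force: [0.3, -0.1, -1.7]
opening: 56.5
finger_force: 55.0
```

```bash
python3 - <<'E'
from bench import arm, vision
from h import ray
import cv2,pickle
s,c=pickle.load(open("w2.pkl","rb"));print("reel off",ray("",(321.3,277.3),s["ee_pos"][2]-40.9,c)-s["ee_pos"])
s=arm.read_state();c=vision.calibration("wrist");im=vision.capture("wrist");pickle.dump((s,c),open("w3.pkl","wb"))
print(s["ee_pos"],s["force"])
cv2.imwrite("pics/w3.png",im[:,:,::-1]);cv2.imwrite("pics/w3c.png",cv2.resize(im[:300,170:470,::-1],None,fx=2,fy=2,interpolation=cv2.INTER_CUBIC))
E
```

```text
reel off [  0.36745828  -1.47092499 -40.9       ]
[ 465.37448946 -490.37338642  219.53157271] [ 0.25175714 -0.14533822 -1.72968141]
```

View pics/w3c.png

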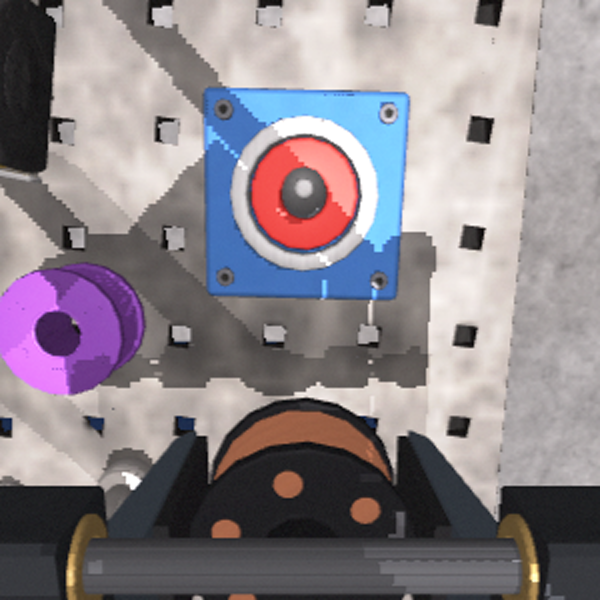

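The hub fills the crop: ring centre (305,192), red plate (304.5,192), tip (304,186).

```bash
python3 - <<'E'
from h import ray
import pickle
s,c=pickle.load(open("w3.pkl","rb"))
for p,z in(((305,192),40),((304.5,192),48),((304,186),100)):
    print(ray("",((p[0]+.5)/2-.5+170,(p[1]+.5)/2-.5),z,c)-s["ee_pos"])
E
```

```text
[   1.00532203   90.52418557 -179.53157271]
[   0.77839447   90.16765572 -171.53157271]
[   0.5281993    89.74068921 -119.53157271]
```

In the tool's units: 35 mm / 250 = 0.14, 26 mm / 250 = 0.104.

Call:
{"fn": "tcp_steps", "kwargs": {
  "segments": [40, 0.08, 0, 0, 0, 40, 0.14, 0.0012, 0, 0, 40, 0.104, 0, 0, 0, 40, 0.042, 0, 0, 0, 40, 0, 0, 0, 0]
}}

```text
clock: 6.6
ee_pos: [466.3, -395.2, 222.2]
eef_rot: [0.706, 0.708, 0.0, -0.001]
force: [0.4, -0.3, -1.9]
opening: 56.9
finger_force: 55.0
```

Call:
{"fn": "tcp_steps", "kwargs": {
  "segments": [40, 0, 0, 0.04, 0, 40, 0, 0, 0.06, 0, 40, 0, 0, 0, 0, 40, 0, 0, 0, 0]
}}

```text
clock: 6.93
ee_pos: [466.0, -399.4, 195.8]
eef_rot: [0.707, 0.707, -0.0, -0.001]
force: [0.2, 0.1, -1.3]
opening: 57.0
finger_force: 55.0
```

At (466.0,-399.4), target (465.8,-398.8): close enough. Lowering over the spindle.

In the tool's units: 6 mm / 250 = 0.024, 0.4 mm / 250 = 0.0016.

Call:
{"fn": "tcp_steps", "kwargs": {
  "segments": [40, 0.0016, 0, 0.024, 0, 40, 0, 0, 0.024, 0, 40, 0, 0, 0.024, 0, 40, 0, 0, 0.024, 0, 40, 0, 0, 0, 0]
}}

```text
clock: 7.35
ee_pos: [465.8, -398.0, 171.6]
eef_rot: [0.707, 0.707, -0.0, -0.001]
force: [0.3, -0.1, -1.1]
opening: 56.6
finger_force: 55.0
```

Call:
{"fn": "tcp_steps", "kwargs": {
  "segments": [40, 0, 0, 0.024, 0, 40, 0, 0, 0.024, 0, 40, 0, 0, 0.024, 0, 40, 0, 0, 0.024, 0, 40, 0, 0, 0, 0]
}}

```text
clock: 7.77
ee_pos: [465.8, -397.8, 147.6]
eef_rot: [0.707, 0.707, -0.0, -0.001]
force: [0.1, -0.8, -2.3]
opening: 56.5
finger_force: 55.0
```

In the tool's units: 5 mm / 250 = 0.02, 2 mm / 250 = 0.008.

Call:
{"fn": "tcp_steps", "kwargs": {
  "segments": [40, -0.0032, 0, 0.02, 0, 40, 0, 0, 0.02, 0, 40, 0, 0, 0.008, 0, 40, 0, 0, 0, 0],
  "force": 60
}}

```text
clock: 8.1
ee_pos: [466.1, -399.0, 136.5]
eef_rot: [0.707, 0.707, -0.0, -0.001]
force: [-0.0, -0.1, -2.1]
opening: 56.5
finger_force: 60.0
```

Call:
{"fn": "tcp_steps", "kwargs": {
  "segments": [40, 0, 0, 0.008, 0, 40, 0, 0, 0.008, 0, 40, 0, 0, 0.008, 0, 40, 0, 0, 0, 0, 40, 0, 0, 0, 0]
}}

```text
clock: 8.52
ee_pos: [466.6, -399.3, 131.9]
eef_rot: [0.707, 0.707, 0.0, 0.0]
force: [-0.4, 0.6, 2.7]
opening: 56.5
finger_force: 60.0
```

In the tool's units: 1.5 mm / 250 = 0.006.

Call:
{"fn": "tcp_steps", "kwargs": {
  "segments": [40, 0, 0, 0.006, 0, 40, 0, 0, 0.006, 0, 40, 0, 0, 0, 0, 40, 0, 0, 0, 0]
}}

```text
clock: 8.85
ee_pos: [466.6, -399.4, 128.6]
eef_rot: [0.707, 0.707, 0.0, 0.0]
force: [-1.6, 0.5, 5.1]
opening: 56.5
finger_force: 60.0
```

In the tool's units: 1.5 mm / 250 = 0.006.

Call:
{"fn": "tcp_steps", "kwargs": {
  "segments": [40, 0, 0, 0.006, 0, 40, 0, 0, 0.006, 0, 40, 0, 0, 0, 0, 40, 0, 0, 0, 0]
}}

```text
clock: 9.18
ee_pos: [466.6, -399.4, 125.8]
eef_rot: [0.707, 0.707, 0.0, 0.0]
force: [-1.4, 2.1, 7.3]
opening: 56.9
finger_force: 60.0
```

Call:
{"fn": "tcp_steps", "kwargs": {
  "segments": [40, 0, 0, 0.004, 0, 40, 0, 0, 0, 0, 40, 0, 0, 0, 0]
}}

```text
clock: 9.43
ee_pos: [466.6, -399.4, 125.0]
eef_rot: [0.707, 0.707, 0.0, 0.0]
force: [-2.1, 1.7, 7.0]
opening: 56.4
finger_force: 60.0
```

Call:
{"fn": "tcp_steps", "kwargs": {
  "segments": [40, 0, 0, 0.004, 0, 40, 0, 0, 0, 0, 40, 0, 0, 0, 0]
}}

```text
clock: 9.68
ee_pos: [466.6, -399.4, 124.9]
eef_rot: [0.707, 0.707, 0.0, 0.001]
force: [-2.4, 1.8, 11.8]
opening: 56.8
finger_force: 60.0
```

In the tool's units: 1 mm / 250 = 0.004.

Call:
{"fn": "tcp_steps", "kwargs": {
  "segments": [40, 0, 0, 0.004, 0, 40, 0, 0, 0, 0, 40, 0, 0, 0, 0]
}}

```text
clock: 9.93
ee_pos: [466.6, -399.4, 124.9]
eef_rot: [0.707, 0.707, 0.0, 0.001]
force: [-3.5, 3.4, 17.4]
opening: 56.9
finger_force: 60.0
```

Call:
{"fn": "tcp_steps", "kwargs": {
  "segments": [40, 0, 0, 0.004, 0, 40, 0, 0, 0, 0, 40, 0, 0, 0, 0]
}}

```text
clock: 10.18
ee_pos: [466.5, -399.3, 124.8]
eef_rot: [0.707, 0.707, 0.0, 0.001]
force: [-5.1, 4.3, 23.1]
opening: 56.8
finger_force: 60.0
```

In the tool's units: 0.7 mm / 250 = 0.0028.

Call:
{"fn": "tcp_steps", "kwargs": {
  "segments": [40, 0, 0, 0.0028, 0, 40, 0, 0, 0, 0, 40, 0, 0, 0, 0, 40, 0, 0, 0, 0, 40, 0, 0, 0, 0]
}}

```text
clock: 10.6
ee_pos: [466.5, -399.3, 124.8]
eef_rot: [0.707, 0.707, 0.0, 0.001]
force: [-5.3, 5.3, 26.2]
opening: 56.8
finger_force: 60.0
```

```bash
python3 - <<'E'
from bench import vision,arm
import cv2
im=vision.capture("side");print(arm.read_state()["force"])
cv2.imwrite("pics/s4.png",cv2.resize(im[110:250,230:380,::-1],None,fx=4,fy=4,interpolation=cv2.INTER_CUBIC))
E
```

```text
[-6.38058209  5.49975426 26.83081554]
```

View pics/s4.png

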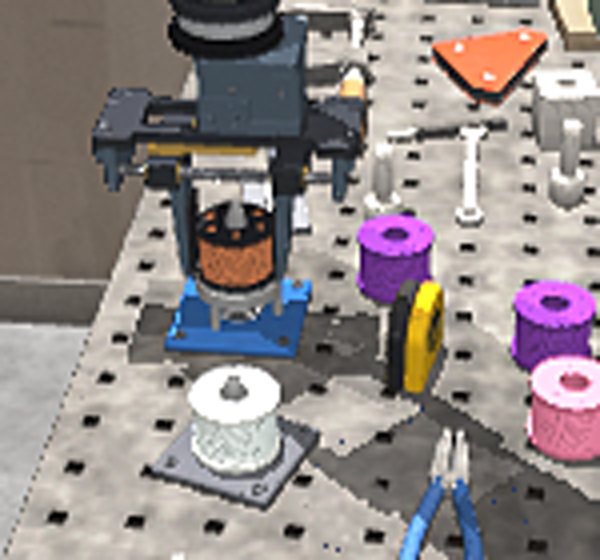

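The picture shows the reel level on the hub at crop (235,245), spindle tip through it, lower flange on the steel ring with no red visible. Silver reel, tape and pliers are untouched. Handing in while pressed.

```bash
python3 -c "from bench import workorder;print(workorder.hand_in())"
```

```text
the job is handed in; nothing more can be done
None
```

The copper reel is on the hub spindle, pressed down onto the stop ring and still held there with about 26 N, and the job was handed in at about 10.7 s; the silver reel, pliers and tape measure were not touched.

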